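# Change over the battery packs on the charging dock

### The arm

A 6-joint arm with a two-finger parallel gripper is mounted at the origin on a cart in front of the work surface, level with it; the furniture and walls round the work are solid. World frame = base frame: x ahead of the robot, y to its left, z up, the work surface at z = 0. Lengths are in m, angles in rad, forces in N, time in s.
With the tool pointing down it reaches from about 0.35 to 0.775 m from the base axis. Payload 5.5 kg.
Tool frame: the origin (TCP) lies between the finger pads; the fingertips stand 22 mm ahead of it and the grasp point (between the pads) lies 3 mm ahead of it; z points along the fingers, y is the line along which they close (so a half turn about z gives the same grasp; the last joint's range is limited). The gripper opens to 85 mm and grips with 20 to 120 N. Pads are 22 mm wide; open, the fingers measure 114 mm over their backs; the gripper's body (76 mm by 85 mm) begins 54 mm behind the grasp point. The pads swing forward as they close: fully open they stand 13 mm farther back than shut.
Start: joints at [1.151, 0.313, 0.046, 1.304, 0, 1.431], TCP at [0.159, 0.553, 0.253] pointing down, gripper open.
Joint ranges: [-2.76, 2.76], [-0.86, 1.69], [-1.03, 1.26], [-2.2, 2.34], [-1.47, 1.5], [-3.14, 3.14]. Speed limits (rad/s): [2.57, 2.57, 3.14, 3.14, 3.14, 3.14].

### API

Orientations are given as a unit quaternion [w, x, y, z].
In Python, from workcell import env gives the robot as it stands.
- The arm moves only by the shell command python3 nudge.py 'ROWS' [OPENING] [FORCE]. ROWS is a JSON list of rows, 1 to 8 of them, each of 6 numbers: dx, dy, dz in m, then a rotation vector rx, ry, rz in rad; each row is the pose to reach, as a shift and turn from the pose commanded when the command began, along the tool's axes at that moment; what a row does not reach only later rows make up. A row lasts 1/8 s, in which the tool goes at most 0.0625 m and 0.188 rad, less where a joint would pass 70% of its speed; a pose out of reach is approached as far as the arm can. OPENING is the finger opening in m, set as the command begins (- or left out keeps the last). The fingers move at their own pace and stop on an object; FORCE is the grip in N (left out, the last holds). Time passes only in rows, so rows that do not move let the fingers close. It prints the time, the measured TCP pose, the force, the opening and the grip force at its end.
- env.get_state(): the state, without advancing time (a new reading comes with each control period).
- env.read_camera(name): name is "scene" or "top" or "wrist"; returns a dict with "image" (420x560x3 uint8, red, green, blue), "K" (3x3 intrinsics, pixels), "R" (3x3) and "t" (3): a world point X has camera coordinates R X + t. Camera axes: x right, y down, z forward; pixel columns grow to the right and rows downward; lengths in m; the calibration is good to about 2 mm. A picture is of the moment at which its call begins. There is no depth.
- env.hand_in(): hands the job in; it is judged then, once.
The state is a dict: "clock": time; "joint_pos": joint angles; "qvel": joint speeds; "tau": joint torques, N m; "tcp_pos": TCP position; "orientation": TCP orientation; "wrist_force": force on the tool from outside, world axes, zero at the start; "ft_torque": the same for the moment, N m; "finger_gap": finger opening in m; "grip_force": force on a finger pad.
Only numpy, scipy, OpenCV 4.12 (cv2) and the standard library are available. Lean on these libraries where they do the work, as an engineer would, in place of code of your own. Each camera call takes 0.05 s, during which the arm holds its last target. There are 200 camera calls.

### The job

Change over the battery charger: turn the dial on the dock back to off, then draw the charged pack out of its bay and stand it upright in the middle of the rubber mat, and slide every flat pack that stands loose on the bench fully home into a bay of its own, contact end first and under the lips. When all the packs are in place, start the charge by turning the dial to two hours, the second long mark clockwise from the off dot; leave the tools on the bench where they are.

Things in the scene. Friction and masses are not known exactly. Their poses are not given: they have to be found in the camera images.
- dock: grey three-bay charging dock with dial, 150 x 333 mm, fixed, about square to the robot; origin on the bench on the line where seated packs stand, +x the way packs slide in (away from the robot), +y left. Deck 25 mm high, x = -88 to 62; its open front, x = -88 to -24, is the apron, where a pack can be set down before it is slid in. Rear wall 58 mm high from x = 45
- bay0 (a point): right-hand bay: where the origin of a pack fully home lies, on the deck 25 mm above the bench, dock x = 0, y = -43; axes as the dock's. Each bay is a channel at dock x = -8 to 45, 50 wide and 11 high inside, roofed by two lips 6 thick (top 42 mm above the bench) with a slit 37 wide between them; so 2 mm side play for the foot and 3 mm in height; the case clears the lips by 2 mm
- bay1 (a point): middle bay, the same point, dock y = 45 (bays are 88 mm apart). In each bay flared cheeks 11 mm high lead in at dock x = -24 to -8. A contact tongue 10 wide, 6 high on the channel floor, dock x = -5 to 45, fits the slot in a pack's foot; a pack the wrong way round is stopped by it 45 mm short
- bay2 (a point): left-hand bay, the same point, dock y = 133. A pack with its origin 56 mm in front of this point stands wholly outside the lips and can be lowered or lifted; from there it slides straight in until its front meets the rear wall. Nothing latches, friction holds it. A wall shelf overhangs the bench from world x = 0.57 back, underside 0.43 m up: keep the wrist clear of it
- dial (a joint): angle of the charge-time dial on the dock's right-hand end, rad, clockwise from above; 0 = off (pointer along the dock's +x, at the dot); a mark every 30 degrees is half an hour, long marks are full hours, so two hours = 2.094; stops at 0 and 5.24; it stays where it is left, friction 0.04 N m
- dial_grip (a point): on the dial's axis, 44.5 mm above the bench, halfway up its upright bar grip; axes turn with the dial, +x along the pointer, +z up. Bar 44 long (along the pointer), 14 wide, 24 high, its top 12 mm above this point, on a disc of 24 mm radius whose top is 12 mm below it; axis at dock x = -12, y = -130
- dial_pointer (a point): the pointer end of the bar grip, the end with the white line, 22 mm from the axis
- mat: black ribbed rubber mat, 130 (x) x 110 (y) x 4 mm, flat on the bench at the left, fixed; origin at the centre of its underside. The bench grinder (263 mm high) stands close behind it, at world x > 0.415 with y > 0.255 and at y > 0.355; a low vice (58 mm high) stands at world x = 0.2 to 0.44, y = -0.29 to -0.08
- charged0: charged battery pack, at first in bay0. Origin: centre of its underside, +z up, +x towards the contact end, which goes in first. Foot 80 x 46 x 8 mm high, with a slot 16 wide at x = -10 to 40; neck 32 wide, 19 high; case 90 long, 54 wide, z = 19 to 59, stepped down to 47 at x = 25 to 45: this step marks the contact end, a grey button the rear. 0.25 to 0.5 kg
- charged1: charged battery pack, at first in bay1. Origin: centre of its underside, +z up, +x towards the contact end, which goes in first. Foot 80 x 46 x 8 mm high, with a slot 16 wide at x = -10 to 40; neck 32 wide, 19 high; case 90 long, 54 wide, z = 19 to 59, stepped down to 47 at x = 25 to 45: this step marks the contact end, a grey button the rear. 0.25 to 0.5 kg
- charged2: charged battery pack, at first in bay2. Origin: centre of its underside, +z up, +x towards the contact end, which goes in first. Foot 80 x 46 x 8 mm high, with a slot 16 wide at x = -10 to 40; neck 32 wide, 19 high; case 90 long, 54 wide, z = 19 to 59, stepped down to 47 at x = 25 to 45: this step marks the contact end, a grey button the rear. 0.25 to 0.5 kg
- flat0: flat battery pack, at first loose on the bench at the right. Origin: centre of its underside, +z up, +x towards the contact end, which goes in first. Foot 80 x 46 x 8 mm high, with a slot 16 wide at x = -10 to 40; neck 32 wide, 19 high; case 90 long, 54 wide, z = 19 to 59, stepped down to 47 at x = 25 to 45: this step marks the contact end, a grey button the rear. 0.25 to 0.5 kg
- flat1: flat battery pack, at first loose on the bench at the right. Origin: centre of its underside, +z up, +x towards the contact end, which goes in first. Foot 80 x 46 x 8 mm high, with a slot 16 wide at x = -10 to 40; neck 32 wide, 19 high; case 90 long, 54 wide, z = 19 to 59, stepped down to 47 at x = 25 to 45: this step marks the contact end, a grey button the rear. 0.25 to 0.5 kg
- flat2: flat battery pack, at first loose on the bench at the right. Origin: centre of its underside, +z up, +x towards the contact end, which goes in first. Foot 80 x 46 x 8 mm high, with a slot 16 wide at x = -10 to 40; neck 32 wide, 19 high; case 90 long, 54 wide, z = 19 to 59, stepped down to 47 at x = 25 to 45: this step marks the contact end, a grey button the rear. 0.25 to 0.5 kg
- tape_measure: tape measure, 86 x 38 x 62 mm, standing behind the dock; not to be moved
- pliers_red: pliers, 187 mm long, lying behind the dock at the right; not to be moved
- sanding_block: sanding block, 110 x 68 x 29 mm, lying behind the flat packs; not to be moved

How it is judged:
By the outcome, as a careful person would: the job done as asked, in the order asked, and still so for the second after the job is handed in, with the robot touching nothing.
Of charged0, charged1, charged2 only 1 to 1 are there at a start; the rules pass over those that are not, and their reading is None.
Of flat0, flat1, flat2 only 2 to 3 are there at a start; the rules pass over those that are not, and their reading is None.
At some moment in a run one of flat0, flat1, flat2 may be knocked a few centimetres aside while the robot is not near it.
It also fails if it takes over 210 s, if anything falls off the work surface, if the arm or the gripper's body presses on something with over 40 N, if the wrist force passes 120 N, or if a joint passes its speed limit or range.

## Working session

There is one attempt and no reset: what is moved stays moved. The work goes in short steps, Python scripts to look and compute and a shell command to move; the robot and the scene stay as the last step left them, time stands still between calls to the robot, and variables do not carry over. Pictures are saved under pics/ and viewed, at most 14 in all, crops included, and the job is handed in when it is done.

```bash
ls; mkdir -p pics; python3 - <<'E'
from workcell import env
import cv2,numpy as np
for n in ["scene","top"]:
    c=env.read_camera(n); np.savez(f'pics/{n}0.npz',**c)
    cv2.imwrite(f'pics/{n}0.png',cv2.resize(c['image'][:,:,::-1],(800,600),interpolation=cv2.INTER_CUBIC))
    print(n,c['K'].tolist(),c['R'].round(4).tolist(),c['t'])
print(env.get_state())
E
```

```text
nudge.py
pics
workcell.py
scene [[519.2111794146125, 0.0, 275.05381562308673], [0.0, 519.2111794146125, 208.57716966891363], [0.0, 0.0, 1.0]] [[0.8766, -0.4806, 0.0229], [-0.2651, -0.5221, -0.8106], [0.4016, 0.7046, -0.5851]] [-0.49550183  0.14504473  1.15297795]
top [[488.74132835305613, 0.0, 284.46676976305145], [0.0, 488.74132835305613, 219.76104864410175], [0.0, 0.0, 1.0]] [[-0.0188, -0.9998, 0.0005], [-0.9943, 0.0187, -0.1052], [0.1052, -0.0025, -0.9945]] [-0.04491876  0.52679092  1.44199787]
{'clock': 0.1, 'joint_pos': array([ 1.15142783e+00,  3.13934468e-01,  4.50953619e-02,  1.30359402e+00,
       -2.51886607e-05,  1.43123751e+00]), 'qvel': array([-0.00121622, -0.00227273,  0.00273253, -0.00042895, -0.00089795,
        0.00043252]), 'tau': array([ 2.01269686e-03, -4.81723666e+01,  2.99245781e+01,  1.27329020e-02,
       -2.25234767e-04, -1.01673771e-05]), 'tcp_pos': array([0.15862139, 0.55225496, 0.25249393]), 'orientation': array([-2.13642085e-04,  1.39448828e-01,  9.90228940e-01, -7.90123718e-04]), 'wrist_force': array([ 0.26026535,  0.66003905, -1.11275297]), 'ft_torque': array([-0.00607958,  0.00334278, -0.02370427]), 'grip_force': 0.0, 'finger_gap': 0.08541959839592937}
```
View pics/scene0.png

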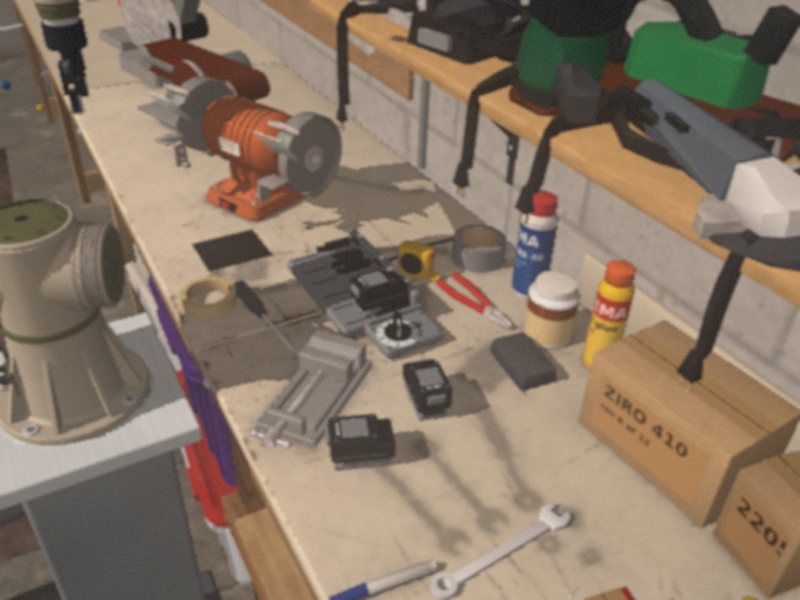

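View pics/top0.png

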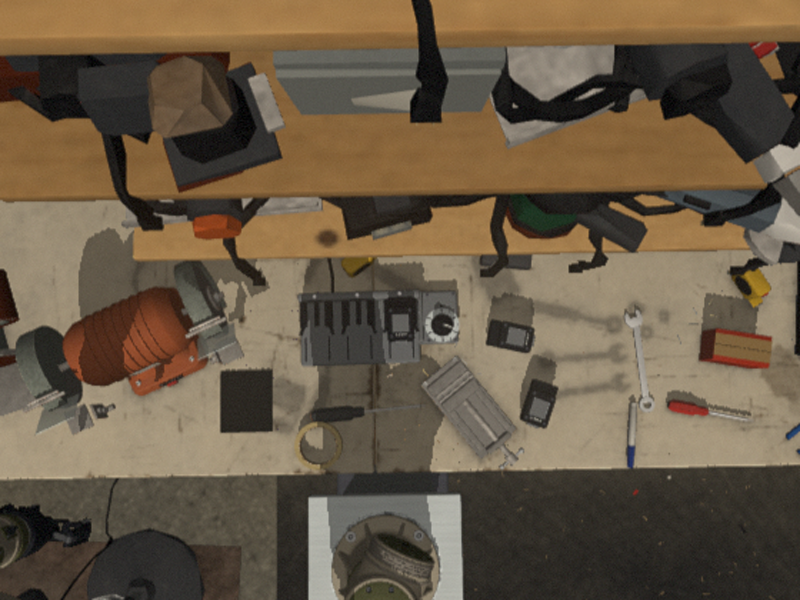

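The scene shows one charged pack in the right-hand bay and two flat packs at the right (800x600 top view: about 510,335 and 539,403), bays 1 and 2 empty. The mat is at (246,400) and the dial at (441,323). I'll enlarge both views.

```bash
python3 - <<'E'
import cv2,numpy as np
a=np.load('pics/top0.npz')['image'][:,:,::-1]
cv2.imwrite('pics/topc.png',cv2.resize(a[190:320,150:400],(800,416),interpolation=cv2.INTER_CUBIC))
b=np.load('pics/scene0.npz')['image'][:,:,::-1]
cv2.imwrite('pics/scenec.png',cv2.resize(b[155:335,130:330+40],(800,600),interpolation=cv2.INTER_CUBIC))
E
```

View pics/topc.png

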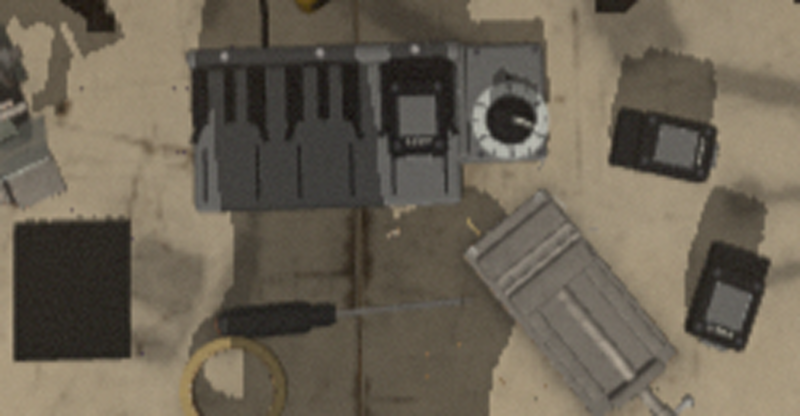

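View pics/scenec.png

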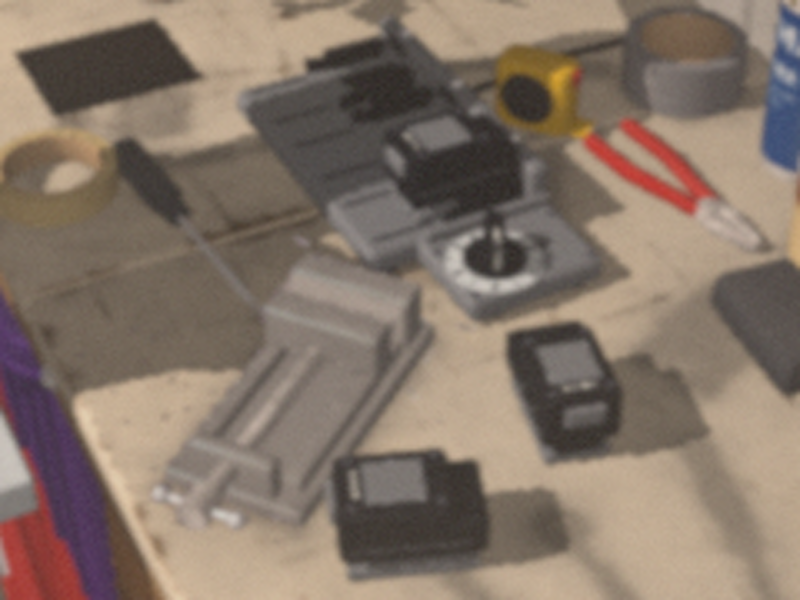

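Top crop: dial axis about (510,119), its pointer aiming right and slightly down. Flat A is centred at (664,146) with its step to the left, flat B at (728,297) with its step up, and the charged pack at (418,107). The mat spans (14,222)-(130,360). Next I compute rough positions from two views.

```bash
cat > h.py <<'E'
from workcell import env
import cv2,numpy as np
from scipy.spatial.transform import Rotation as Ro
def bp(c,uv,z):
    d=c['R'].T@np.linalg.solve(c['K'],[*uv,1.]); o=-c['R'].T@c['t']
    return o+d*(z-o[2])/d[2]
def tri(obs):  # [(cam,uv),...]
    P=[c['K']@np.c_[c['R'],c['t']] for c,_ in obs]
    A=np.vstack([r for p,(c,uv) in zip(P,obs) for r in (uv[0]*p[2]-p[0],uv[1]*p[2]-p[1])])
    X=np.linalg.svd(A)[2][3]; return X[:3]/X[3]
def proj(c,X):
    p=c['K']@(c['R']@np.array(X,float)+c['t']); return p[:2]/p[2]
def load(n): return dict(np.load(f'pics/{n}.npz'))
def snap(cam,name,s=800/560,box=None):
    c=env.read_camera(cam); np.savez(f'pics/{name}.npz',**c)
    im=c['image'][:,:,::-1]
    if box: im=im[box[1]:box[3],box[0]:box[2]]
    cv2.imwrite(f'pics/{name}.png',cv2.resize(im,None,fx=s,fy=s,interpolation=cv2.INTER_CUBIC)); return c
def st():
    s=env.get_state(); w,x,y,z=s['orientation']; R=Ro.from_quat([x,y,z,w])
    print('t',round(s['clock'],2),'tcp',s['tcp_pos'].round(4),'j',s['joint_pos'].round(2),'F',s['wrist_force'].round(1),'gap',round(s['finger_gap'],4)); return s['tcp_pos'],R
def delta(goal,Rg=np.diag([-1.,1,-1])):
    p,R=st(); print('d tool',(R.inv().apply(np.array(goal)-p)).round(4),'rv',(R.inv()*Ro.from_matrix(Rg)).as_rotvec().round(4))
E
python3 - <<'E'
from h import *
T=load('top0');S=load('scene0')
t=lambda u,v:(150+u/3.2,190+v/3.2); s=lambda u,v:(130+u*.3,155+v*.3)
print('mat',[bp(T,t(*p),.004).round(4) for p in [(14,222),(130,220),(131,358),(14,360)]])
# dock left-front/right-front apron corners z=.025, dial
print('apron corners',[bp(T,t(*p),.025).round(4) for p in [(196,211),(460,205)]])
print('dial c',bp(T,t(511,119),.044).round(4), 'disc ring',bp(T,t(509,122),.03).round(4))
print('A',bp(T,t(664,146),.055).round(4),'B',bp(T,t(728,297),.055).round(4),'C',bp(T,t(418,107),.08).round(4))
for n,a,b in [('A label',[(645,128),(688,138),(682,165),(640,155)],0),('B label',[(717,275),(754,283),(745,322),(708,312)],0)]:
    print(n,[bp(T,t(*p),.059).round(4) for p in a])
c=snap('wrist','w0'); st(); o=-c['R'].T@c['t']; print('wcam',o,c['R'].round(3).tolist(),c['K'])
E
```

```text
mat [array([0.4151, 0.3415, 0.004 ]), array([0.4149, 0.2317, 0.004 ]), array([0.2858, 0.2306, 0.004 ]), array([0.286 , 0.3403, 0.004 ])]
apron corners [array([0.4215, 0.1661, 0.025 ]), array([ 0.4225, -0.0806,  0.025 ])]
dial c [ 0.5006 -0.1292  0.044 ] disc ring [ 0.499 -0.128  0.03 ]
A [ 0.472  -0.2686  0.055 ] B [ 0.3333 -0.3221  0.055 ] C [ 0.5098 -0.0433  0.08  ]
A label [array([ 0.4886, -0.2512,  0.059 ]), array([ 0.4787, -0.2903,  0.059 ]), array([ 0.454 , -0.2839,  0.059 ]), array([ 0.4639, -0.2458,  0.059 ])]
B label [array([ 0.3534, -0.3121,  0.059 ]), array([ 0.3456, -0.3455,  0.059 ]), array([ 0.3107, -0.3359,  0.059 ]), array([ 0.3203, -0.3027,  0.059 ])]
t 0.15 tcp [0.1586 0.5523 0.2526] j [1.15 0.31 0.05 1.3  0.   1.43] F [ 0.2 -0.5 -0.6] gap 0.0855
wcam [0.07881622 0.57415697 0.37309354] [[0.276, 0.961, -0.002], [0.91, -0.261, 0.324], [0.311, -0.091, -0.946]] [[303.92202436   0.         279.99923119]
 [  0.         303.92202436 207.96969397]
 [  0.           0.           1.        ]]
```

```bash
python3 - <<'E'
from h import *
delta([.40,.22,.35]); delta([.41,-.13,.33])
E
```

```text
t 0.15 tcp [0.1586 0.5523 0.2526] j [1.15 0.31 0.05 1.3  0.   1.43] F [ 0.2 -0.5 -0.6] gap 0.0855
d tool [-0.3237 -0.2529 -0.0971] rv [-0.0014 -0.0004 -0.2798]
t 0.15 tcp [0.1586 0.5523 0.2526] j [1.15 0.31 0.05 1.3  0.   1.43] F [ 0.2 -0.5 -0.6] gap 0.0855
d tool [-0.43   -0.5865 -0.0766] rv [-0.0014 -0.0004 -0.2798]
```

```bash
python3 nudge.py '[[0,0,-0.05,0,0,0],[-0.03,-0.02,-0.095,0,0,-0.05],[-0.08,-0.06,-0.097,0,0,-0.1],[-0.13,-0.09,-0.097,0,0,-0.15],[-0.18,-0.13,-0.097,0,0,-0.2],[-0.23,-0.17,-0.097,0,0,-0.25],[-0.28,-0.21,-0.097,0,0,-0.28],[-0.324,-0.253,-0.097,0,0,-0.28]]' 0.06 40
python3 nudge.py '[[0,-0.06,0,0,0,0],[0,-0.12,0,0,0,0],[0,-0.18,0,0,0,0],[0,-0.24,0,0,0,0],[0,-0.3,0.01,0,0,0],[-0.01,-0.35,0.02,0,0,0],[-0.01,-0.35,0.02,0,0,0]]'
python3 -c "
from h import *
snap('wrist','w1');delta([.41,-.13,.33])"
```

```text
clock: 1.15
tcp_pos: [0.3995, 0.2214, 0.3501]
orientation: [0.0, -0.0, 1.0, 0.0]
wrist_force: [0.8, 0.3, -0.1]
finger_gap: 0.06
grip_force: 0.0
clock: 2.02
tcp_pos: [0.4085, -0.1297, 0.3289]
orientation: [-0.001, 0.003, 1.0, 0.0]
wrist_force: [-0.2, 0.1, 0.7]
finger_gap: 0.0603
grip_force: 0.0
t 2.08 tcp [ 0.4082 -0.1281  0.3294] j [-0.49  0.02 -0.13  1.43  0.   -0.49] F [0.7 0.4 0. ] gap 0.0598
d tool [-0.0018 -0.0019 -0.0006] rv [ 0.0013 -0.0017 -0.0035]
```

View pics/w1.png

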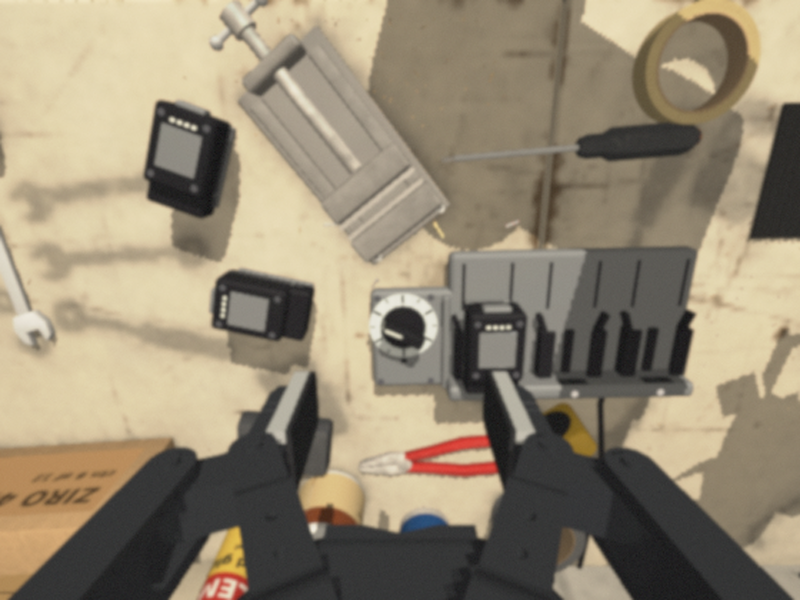

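The wrist view shows the dial at (403,325) with its white-line pointer to the lower left, charged0 in the right bay at (495,345), flat A at (262,305) and flat B at (188,157). Now an enlarged dial crop.

```bash
python3 -c "
from h import *
c=load('w1');im=c['image'][190:285,250:375,::-1]
cv2.imwrite('pics/w1c.png',cv2.resize(im,None,fx=6,fy=6,interpolation=cv2.INTER_CUBIC))"
```

```text
(no output)
```

View pics/w1c.png

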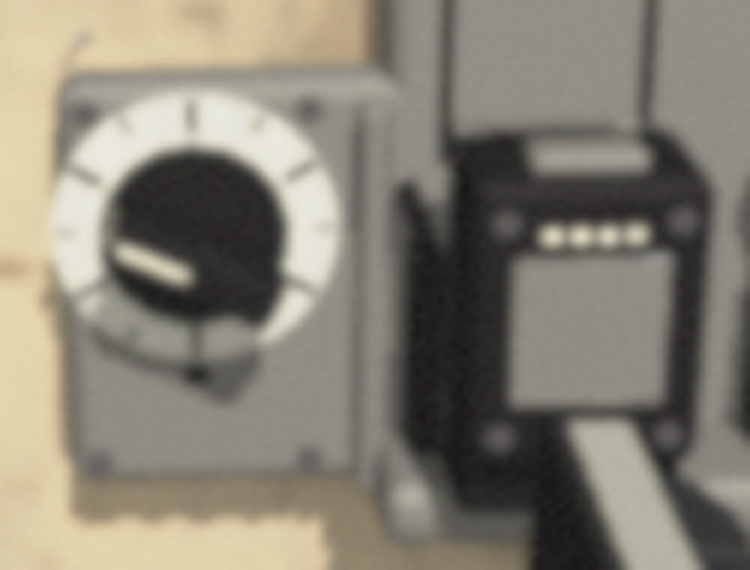

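Crop: the off dot is at (195,375), the pointer line runs from (190,277) to (115,245), charged0's body spans (455..705, 135..500), and the LEDs are at the robot side (rear).

```bash
python3 - <<'E'
from h import *
c=load('w1'); w=lambda u,v:(250+u/6,190+v/6)
a=bp(c,w(190,277),.0565);b=bp(c,w(118,246),.0565); print(a,b,'cw deg',np.degrees(np.arctan2(-(b-a)[1],(b-a)[0])),np.linalg.norm(b-a))
print('scale ring/dot',[bp(c,w(*p),.029).round(4) for p in [(195,218),(195,375),(191,118),(52,228),(340,228)]])
T=load('top0');t=lambda u,v:(150+u/3.2,190+v/3.2)
print('ring top',[bp(T,t(*p),.029).round(4) for p in [(471,120),(549,121)]])
# charged pack top corners z=.084: front edge(rear) and sides
print('C',[bp(c,w(*p),z).round(4) for p,z in [((455,150),.084),((708,190),.084),((540,236),.084),((650,234),.084),((508,255),.084),((675,252),.084),((505,408),.084),((668,408),.084)]])
print('apron slots/edges',[bp(c,w(*p),.025).round(4) for p in [(378,80)]], bp(c,(452/1.4286,252/1.4286),.025),bp(c,(693/1.4286,248/1.4286),.025))
# heights: label corners of C, from top & wrist
for p,q in [((508,255),(400,97+0)),((675,252),(437,95))]: pass
# predicted axis projection given guess
for X in ([.5,-.129,.0565],[.5,-.129,.0325]): print(X,(proj(c,X)-[250,190])*6)
E
```

```text
[ 0.50136882 -0.12902769  0.0565    ] [ 0.49336785 -0.14582913  0.0565    ] cw deg 115.46413667560657 0.018609242774230428
scale ring/dot [array([ 0.4977, -0.1276,  0.029 ]), array([ 0.5411, -0.1277,  0.029 ]), array([ 0.4713, -0.1285,  0.029 ]), array([ 0.5001, -0.1633,  0.029 ]), array([ 0.5006, -0.0915,  0.029 ])]
ring top [array([ 0.5017, -0.0925,  0.029 ]), array([ 0.4994, -0.1656,  0.029 ])]
C [array([ 0.4598, -0.0725,  0.084 ]), array([ 0.4693, -0.0176,  0.084 ]), array([ 0.4798, -0.0532,  0.084 ]), array([ 0.4795, -0.0293,  0.084 ]), array([ 0.4842, -0.0599,  0.084 ]), array([ 0.4837, -0.0235,  0.084 ]), array([ 0.5215, -0.0586,  0.084 ]), array([ 0.5218, -0.022 ,  0.084 ])]
apron slots/edges [array([ 0.4631, -0.0827,  0.025 ])] [ 0.42279965 -0.07904569  0.025     ] [0.42007201 0.16073312 0.025     ]
[0.5, -0.129, 0.0565] [190.09691296 271.65747782]
[0.5, -0.129, 0.0325] [189.5015143  232.14614516]
```

```bash
python3 nudge.py '[[-0.03,0,0.04,0,0,0.18],[-0.06,0,0.08,0,0,0.36],[-0.09,0.002,0.12,0,0,0.54],[-0.09,0.002,0.16,0,0,0.72],[-0.09,0.002,0.2,0,0,0.9],[-0.09,0.002,0.21,0,0,1.08],[-0.09,0.002,0.21,0,0,1.26],[-0.09,0.002,0.21,0,0,1.44]]' 0.045 40
python3 nudge.py '[[0,0,0,0,0,0.18],[0,0,0,0,0,0.36],[0,0,0,0,0,0.54],[0,0,0,0,0,0.57],[0,0,0,0,0,0.57]]'
python3 - <<'E'
from h import *
a=np.radians(115.5); d=np.array([np.cos(a),-np.sin(a),0]); 
x=-np.array([d[0],d[1],0]); z=np.array([0,0,-1.]); y=np.cross(z,x)
snap('wrist','w2',1)
delta([.5005,-.128,.057],np.c_[x,y,z])
c=load('w2'); print(proj(c,[.5,-.128,.0565]),proj(c,[.5+.022*d[0],-.128+.022*d[1],.0565]))
E
```

```text
clock: 3.08
tcp_pos: [0.4985, -0.123, 0.1203]
orientation: [-0.0, 0.661, 0.751, 0.0]
wrist_force: [-0.5, 0.3, 0.5]
finger_gap: 0.0454
grip_force: 0.0
clock: 3.7
tcp_pos: [0.4987, -0.124, 0.1205]
orientation: [-0.0, 0.843, 0.538, 0.0]
wrist_force: [1.4, 0.5, -0.5]
finger_gap: 0.045
grip_force: 0.0
t 3.75 tcp [ 0.4987 -0.1241  0.1204] j [-0.4   0.28 -0.34  0.95  0.    1.61] F [ 0.3 -0.2 -0. ] gap 0.0452
d tool [-0.0027  0.0033  0.0634] rv [ 0.     -0.0002  0.0093]
[282.7957346  239.83971116] [282.38497375 268.89956293]
```

View pics/w2.png

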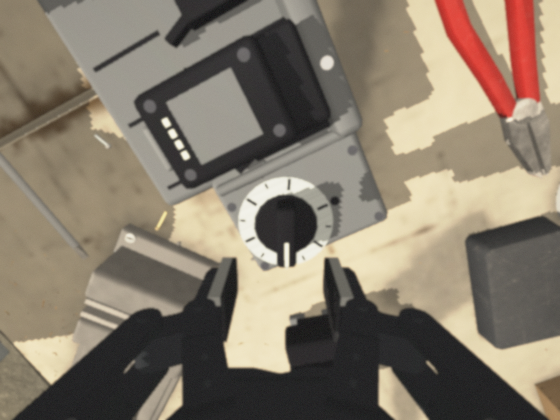

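The pointer line is vertical in the wrist image, (286,243)-(286,267), so the angle is right and the offset is about 1 mm. Descend, grip, and turn back.

```bash
python3 nudge.py '[[-0.003,0.0042,0.03,0,0,0],[-0.003,0.0042,0.055,0,0,0],[-0.003,0.0042,0.0634,0,0,0],[-0.003,0.0042,0.0634,0,0,0]]' 0.045 40
python3 nudge.py '[[0,0,0,0,0,0],[0,0,0,0,0,0],[0,0,0,0,0,0],[0,0,0,0,0,0],[0,0,0,0,0,0]]' 0.005 40
python3 -c "
from h import *
st()"
```

```text
clock: 4.25
tcp_pos: [0.5009, -0.1291, 0.0567]
orientation: [-0.0, 0.844, 0.537, -0.0]
wrist_force: [0.3, 0.3, 0.5]
finger_gap: 0.0449
grip_force: 0.0
clock: 4.88
tcp_pos: [0.5009, -0.129, 0.0581]
orientation: [-0.0, 0.844, 0.536, 0.0]
wrist_force: [-2.4, 1.3, 5.9]
finger_gap: 0.0131
grip_force: 40.1
t 4.88 tcp [ 0.5009 -0.129   0.0581] j [-0.41  0.35 -0.42  0.8   0.    1.6 ] F [-2.4  1.3  5.9] gap 0.0131
```

```bash
python3 nudge.py '[[0,0,-0.001,0,0,-0.17],[0,0,-0.001,0,0,-0.34],[0,0,-0.001,0,0,-0.51],[0,0,-0.001,0,0,-0.68],[0,0,-0.001,0,0,-0.85],[0,0,-0.001,0,0,-1.02],[0,0,-0.001,0,0,-1.19],[0,0,-0.001,0,0,-1.36]]'
python3 nudge.py '[[0,0,0,0,0,-0.17],[0,0,0,0,0,-0.34],[0,0,0,0,0,-0.51],[0,0,0,0,0,-0.66],[0,0,0,0,0,-0.68],[0,0,0,0,0,-0.68]]'
python3 -c "
from h import *
delta([.5,-.129,.057]); print(env.get_state()['ft_torque'])"
```

```text
clock: 5.88
tcp_pos: [0.5027, -0.1286, 0.0581]
orientation: [0.001, 0.316, 0.949, 0.002]
wrist_force: [5.0, 3.8, -6.7]
finger_gap: 0.0129
grip_force: 39.4
clock: 6.62
tcp_pos: [0.5029, -0.1276, 0.0582]
orientation: [0.002, -0.015, 1.0, 0.002]
wrist_force: [6.2, 6.6, -6.2]
finger_gap: 0.0134
grip_force: 40.0
t 6.62 tcp [ 0.5029 -0.1276  0.0582] j [-0.41  0.35 -0.42  0.8   0.01 -0.44] F [ 6.2  6.6 -6.2] gap 0.0134
d tool [ 0.003  -0.0013  0.0011] rv [0.004  0.0041 0.0308]
[ 1.34694886 -1.21282029 -0.58958917]
```

```bash
python3 nudge.py '[[0,0,0,0,0,0.02],[0,0,0,0,0,0.02],[0,0,0,0,0,0.02],[0,0,0,0,0,0.02]]' 0.05 40
python3 nudge.py '[[0,0,-0.04,0,0,0.03],[0,0,-0.1,0,0,0.03],[0.05,0,-0.15,0,0,0.03],[0.09,0.05,-0.18,0,0,0.03],[0.09,0.06,-0.18,0,0,0.03],[0.09,0.06,-0.18,0,0,0.03]]' 0.075
python3 -c "
from h import *
snap('wrist','w3',3.0,(190,160,450,330));delta([.41,-.07,.23])"
```

```text
clock: 7.12
tcp_pos: [0.5011, -0.1295, 0.058]
orientation: [0.0, -0.005, 1.0, -0.0]
wrist_force: [0.0, 0.2, 0.5]
finger_gap: 0.05
grip_force: 0.0
clock: 7.88
tcp_pos: [0.4105, -0.0695, 0.2385]
orientation: [0.001, 0.009, 1.0, -0.0]
wrist_force: [0.5, 0.4, 0.3]
finger_gap: 0.0753
grip_force: 0.0
t 7.92 tcp [ 0.411  -0.0701  0.2378] j [-0.36  0.01 -0.35  1.2  -0.   -0.34] F [-0.4 -0.1 -0.4] gap 0.0749
d tool [0.001  0.0001 0.0078] rv [-0.0006  0.0011 -0.0186]
```

View pics/w3.png

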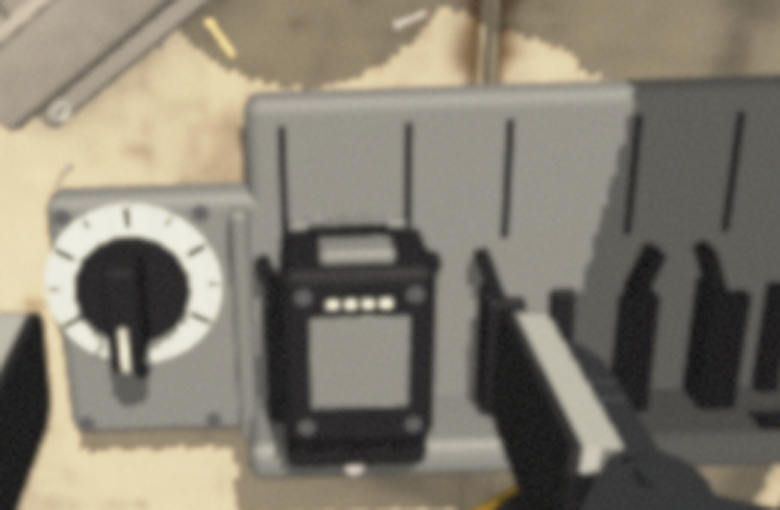

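The dial now points at the off dot. Charged0's label spans (309..410, 315..410) and the apron guide lines are at x=282/407 for bay0 and 510/637 for bay1. The front edge runs (250,97)-(633,86).

```bash
python3 - <<'E'
from h import *
c=load('w3');b=load('w1'); w=lambda u,v:(190+u/3,160+v/3); q=lambda u,v:(250+u/6,190+v/6)
L3=[(309,315),(410,315),(410,410),(308,410)]; L1=[(508,255),(675,252),(668,408),(505,408)]
for p,r in zip(L3,L1): print('tri',tri([(c,w(*p)),(b,q(*r))]).round(4),'z.084:',bp(c,w(*p),.084).round(4))
print('lines',[bp(c,w(*p),.025).round(4) for p in [(282,127),(285,225),(407,123),(510,122),(505,235),(640,117),(628,233),(741,113),(725,230)]])
print('edge',[bp(c,w(*p),.025).round(4) for p in [(255,97),(633,84)]])
# dial ring
print('ring',[bp(c,w(*p),.029).round(4) for p in [(45,288),(223,283)]])
E
```

```text
tri [ 0.4864 -0.0589  0.0792] z.084: [ 0.4838 -0.059   0.084 ]
tri [ 0.4809 -0.0255  0.0903] z.084: [ 0.4844 -0.0246  0.084 ]
tri [ 0.5178 -0.0243  0.0909] z.084: [ 0.5225 -0.0233  0.084 ]
tri [ 0.5193 -0.0595  0.0879] z.084: [ 0.5219 -0.0595  0.084 ]
lines [array([ 0.4354, -0.0668,  0.025 ]), array([ 0.4765, -0.0662,  0.025 ]), array([ 0.4346, -0.0188,  0.025 ]), array([0.4349, 0.0208, 0.025 ]), array([0.4825, 0.022 , 0.025 ]), array([0.4338, 0.0704, 0.025 ]), array([0.4825, 0.0712, 0.025 ]), array([0.4329, 0.1089, 0.025 ]), array([0.4819, 0.1099, 0.025 ])]
edge [array([ 0.4232, -0.0769,  0.025 ]), array([0.4206, 0.0663, 0.025 ])]
ring [array([ 0.5009, -0.1637,  0.029 ]), array([ 0.4999, -0.0916,  0.029 ])]
```

```bash
python3 nudge.py '[[-0.04,0.015,0.05,0,0,-0.03],[-0.0875,0.0306,0.1,0,0,-0.03],[-0.0875,0.0306,0.13,0,0,-0.03],[-0.0875,0.0306,0.16,0,0,-0.03],[-0.0875,0.0306,0.1718,0,0,-0.03],[-0.0875,0.0306,0.1718,0,0,-0.03]]' 0.072 40
python3 - <<'E'
from h import *
T=load('top0');t=lambda u,v:(150+u/3.2,190+v/3.2)
P=[bp(T,t(*p),.058) for p in [(223,56),(320,52),(415,48)]]; print(np.round(P,4), np.polyfit([p[1] for p in P],[p[0] for p in P],1))
delta([.499,-.041,.066])
E
```

```text
clock: 8.68
tcp_pos: [0.4981, -0.0416, 0.0649]
orientation: [-0.001, -0.005, 1.0, 0.0]
wrist_force: [-0.2, -0.1, 0.4]
finger_gap: 0.0716
grip_force: 0.0
[[ 0.5626  0.1358  0.058 ]
 [ 0.5647  0.0463  0.058 ]
 [ 0.5668 -0.0414  0.058 ]] [-0.02326824  0.5657958 ]
t 8.68 tcp [ 0.4981 -0.0416  0.0649] j [-0.24  0.31 -0.45  0.81  0.   -0.25] F [-0.2 -0.1  0.4] gap 0.0716
d tool [-0.0009  0.0006 -0.0012] rv [ 0.0007 -0.0025  0.0098]
```

```bash
python3 nudge.py '[[0,0,0,0,0,0],[0,0,0,0,0,0],[0,0,0,0,0,0],[0,0,0,0,0,0]]' 0.03 45
python3 nudge.py '[[0.01,0,-0.001,0,0,0],[0.025,0,-0.001,0,0,0],[0.045,0,-0.001,0,0,0],[0.064,0,-0.001,0,0,0],[0.068,0,-0.001,0,0,0],[0.068,0,-0.001,0,0,0]]'
python3 -c "
from h import *
snap('wrist','w4',800/560);st()"
```

```text
clock: 9.18
tcp_pos: [0.4994, -0.0417, 0.0673]
orientation: [0.001, -0.005, 1.0, -0.0]
wrist_force: [-0.9, 0.2, 5.3]
finger_gap: 0.0533
grip_force: 48.7
clock: 9.93
tcp_pos: [0.4292, -0.042, 0.0672]
orientation: [-0.001, -0.005, 1.0, 0.0]
wrist_force: [-5.4, -0.3, 8.0]
finger_gap: 0.0535
grip_force: 48.9
t 9.97 tcp [ 0.4292 -0.042   0.0672] j [-0.28  0.19 -0.61  0.77 -0.   -0.29] F [-6.  -0.4  8.7] gap 0.0533
```

```bash
python3 nudge.py '[[0,0,-0.03,0,0,0],[0,0,-0.06,0,0,0],[0.015,0.055,-0.06,0,0,0],[0.03,0.11,-0.06,0,0,0],[0.045,0.165,-0.06,0,0,0],[0.06,0.22,-0.06,0,0,0],[0.075,0.275,-0.06,0,0,0],[0.088,0.329,-0.06,0,0,0]]'
python3 nudge.py '[[0,0,0,0,0,0],[0,0,0,0,0,0]]'
python3 -c "
from h import *
c=snap('wrist','w5');p,_=st();delta([.338,.286,.0465])"
```

```text
clock: 10.98
tcp_pos: [0.3381, 0.2876, 0.1266]
orientation: [-0.0, -0.005, 1.0, -0.0]
wrist_force: [1.7, 0.5, -2.5]
finger_gap: 0.053
grip_force: 48.8
clock: 11.22
tcp_pos: [0.3385, 0.2858, 0.1264]
orientation: [-0.001, -0.006, 1.0, -0.001]
wrist_force: [-1.0, -0.1, -2.8]
finger_gap: 0.0533
grip_force: 49.3
t 11.28 tcp [0.3389 0.2853 0.1265] j [ 0.52  0.15 -0.5   0.93 -0.    0.51] F [ 1.5 -0.5 -1.9] gap 0.0535
t 11.28 tcp [0.3389 0.2853 0.1265] j [ 0.52  0.15 -0.5   0.93 -0.    0.51] F [ 1.5 -0.5 -1.9] gap 0.0535
d tool [0.0008 0.0009 0.08  ] rv [-0.0012 -0.0014  0.0099]
```

View pics/w5.png

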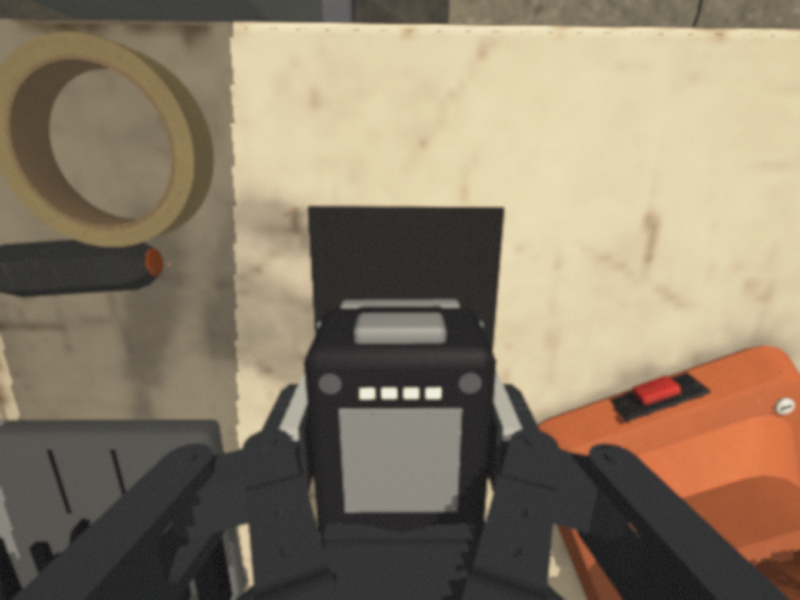

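The pack is held level and mid-mat. The mat's near edge runs (309,207)-(503,207). Lower, release, and lift away.

```bash
python3 -c "
from h import *
c=load('w5');print([bp(c,(u/1.42857,v/1.42857),.004).round(4) for u,v in [(309,207),(503,207)]])"
python3 nudge.py '[[0.0008,0.001,0.04,0,0,0],[0.0008,0.001,0.07,0,0,0],[0.0008,0.001,0.078,0,0,0],[0.0008,0.001,0.0805,0,0,0],[0.0008,0.001,0.0805,0,0,0]]'
```

```text
[array([0.2864, 0.2334, 0.004 ]), array([0.2851, 0.3405, 0.004 ])]
clock: 11.9
tcp_pos: [0.3394, 0.287, 0.0475]
orientation: [0.001, -0.005, 1.0, 0.0]
wrist_force: [0.0, 0.6, -3.0]
finger_gap: 0.0532
grip_force: 49.2
```

```bash
python3 nudge.py '[[0,0,0.0008,0,0,0],[0,0,0.0015,0,0,0],[0,0,0.0015,0,0,0]]'
python3 -c "
from h import *
st()"
```

```text
clock: 12.28
tcp_pos: [0.3393, 0.2874, 0.0463]
orientation: [0.001, -0.005, 1.0, 0.0]
wrist_force: [-0.7, -1.1, 4.9]
finger_gap: 0.0533
grip_force: 50.4
t 12.28 tcp [0.3393 0.2874 0.0463] j [ 0.52  0.24 -0.61  0.72 -0.    0.51] F [-0.7 -1.1  4.9] gap 0.0533
```

```bash
python3 nudge.py '[[0,0,0,0,0,0],[0,0,0,0,0,0],[0,0,0,0,0,0],[0,0,-0.04,0,0,0],[0,0,-0.1,0,0,0],[0,0,-0.15,0,0,0],[0,-0.05,-0.2,0,0,0],[0,-0.11,-0.22,0,0,0]]' 0.07 40
python3 nudge.py '[[-0.02,-0.06,0,0,0,0],[-0.04,-0.12,0,0,0,0],[-0.06,-0.18,0,0,0,0],[-0.06,-0.24,0,0,0,0],[-0.06,-0.3,0,0,0,0],[-0.06,-0.36,0,0,0,0],[-0.06,-0.42,0,0,0,0],[-0.06,-0.457,0,0,0,0]]' 0.08
python3 nudge.py '[[0,0,0,0,0,0],[0,0,0,0,0,0]]'
python3 -c "
from h import *
snap('wrist','w6',4,(160,60,360,210));snap('top','top1');st()"
```

```text
clock: 13.28
tcp_pos: [0.3405, 0.1845, 0.2646]
orientation: [0.002, -0.007, 1.0, 0.001]
wrist_force: [0.5, -1.4, -0.1]
finger_gap: 0.0702
grip_force: 0.0
clock: 14.28
tcp_pos: [0.4038, -0.2746, 0.2618]
orientation: [0.0, -0.004, 1.0, -0.0]
wrist_force: [-0.1, 0.1, 0.3]
finger_gap: 0.0798
grip_force: 0.0
clock: 14.52
tcp_pos: [0.4039, -0.2711, 0.2617]
orientation: [-0.0, -0.005, 1.0, 0.001]
wrist_force: [-1.1, -0.2, -0.2]
finger_gap: 0.0794
grip_force: 0.0
t 14.62 tcp [ 0.4041 -0.2705  0.2621] j [-0.76  0.14 -0.16  1.28  0.   -0.77] F [ 0.1 -0.6 -0.3] gap 0.0801
```

View pics/w6.png

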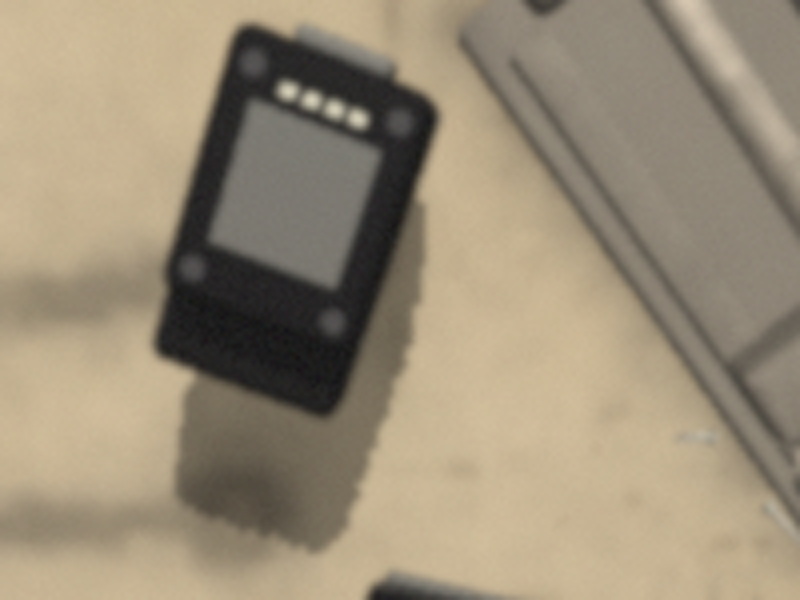

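Flat B is seen with its four screws at (253,62), (399,122), (331,321), (190,267); the rear button is at the top and the step at the bottom. Label quads (holes in the dark case) will be found by code for both packs.

```bash
cat > lab.py <<'E'
from h import *
def labels(c,z,lo=.025,hi=.05):
    g=cv2.cvtColor(c['image'],cv2.COLOR_RGB2GRAY)
    g=cv2.resize(g,None,fx=4,fy=4,interpolation=cv2.INTER_CUBIC)
    out=[]
    for th in (75,85,95):
        cs,h=cv2.findContours((g<th).astype('uint8'),cv2.RETR_CCOMP,cv2.CHAIN_APPROX_NONE)
        for k,q in zip(cs,h[0]):
            if q[3]<0 or cv2.contourArea(k)<900: continue
            W=np.array([bp(c,(p[0][0]+.5)/4*np.ones(1).repeat(1) if 0 else ((p[0][0]-1.5)/4,(p[0][1]-1.5)/4),z)[:2] for p in k[::3]])*1000
            (cx,cy),(w,l),a=cv2.minAreaRect(W.astype('float32'))
            if lo*1000<min(w,l) and max(w,l)<hi*1000: out.append((th,round(cx/1000,4),round(cy/1000,4),round(w,1),round(l,1),round(a,1),(k.mean(0)[0]/4).round(1).tolist()))
    return out
E
python3 - <<'E'
from lab import *
for n,z in (('w6',.059),('w1',.059),('w3',.084)):
    print(n); [print(o) for o in labels(load(n),z)]
c=load('w6');w=lambda u,v:(160+u/4,60+v/4)
P=[bp(c,w(*p),.059) for p in [(253,62),(399,122),(331,321),(190,267)]];print(np.round(P,4))
E
```

```text
w6
(75, 0.4721, -0.2785, 37.7, 36.3, 76.4, [274.3, 241.1])
(75, 0.3255, -0.3205, 35.6, 37.6, 69.5, [233.3, 108.5])
(85, 0.4721, -0.2785, 37.1, 35.4, 76.3, [274.3, 241.1])
(85, 0.5736, 0.043, 39.5, 29.2, 47.2, [522.4, 316.3])
(85, 0.3255, -0.3205, 34.8, 37.0, 69.7, [233.3, 108.5])
(95, 0.472, -0.2784, 36.2, 34.7, 76.5, [274.3, 241.1])
(95, 0.3254, -0.3206, 34.2, 36.3, 69.7, [233.4, 108.5])
w1
(75, 0.4711, -0.2817, 46.7, 37.8, 76.3, [171.1, 217.6])
(75, 0.322, -0.319, 36.7, 46.1, 69.6, [125.0, 102.7])
(85, 0.4711, -0.2819, 45.9, 36.8, 76.6, [170.9, 217.5])
(85, 0.322, -0.3189, 36.0, 45.5, 69.7, [125.1, 102.5])
(95, 0.472, -0.2782, 37.8, 36.0, 76.6, [173.2, 217.9])
(95, 0.5103, -0.0355, 48.8, 38.0, 1.2, [348.3, 242.7])
(95, 0.3254, -0.3202, 35.4, 37.4, 69.8, [124.4, 105.3])
w3
(75, 0.4987, -0.042, 46.3, 36.7, 0.6, [309.9, 277.9])
(75, 0.4593, -0.2643, 42.2, 34.3, 76.5, [88.2, 246.6])
(85, 0.4987, -0.042, 45.7, 36.1, 0.3, [309.8, 277.6])
(85, 0.4601, -0.261, 34.9, 33.8, 76.5, [91.3, 247.2])
(95, 0.46, -0.261, 34.3, 33.1, 76.6, [91.3, 247.2])
(95, 0.4986, -0.042, 45.2, 35.5, 0.5, [309.8, 275.6])
[[ 0.2948 -0.3288  0.059 ]
 [ 0.3081 -0.2933  0.059 ]
 [ 0.3568 -0.3116  0.059 ]
 [ 0.3435 -0.3475  0.059 ]]
```

```bash
cat >> h.py <<'E'
def go(goal,yaw): delta(goal,Ro.from_euler('z',yaw).as_matrix()@np.diag([-1.,1,-1]))
E
python3 -c "
from h import *
go([.3255,-.3205,.042],-.355)"
```

```text
t 14.62 tcp [ 0.4041 -0.2705  0.2621] j [-0.76  0.14 -0.16  1.28  0.   -0.77] F [ 0.1 -0.6 -0.3] gap 0.0801
d tool [ 0.0791 -0.0492  0.2201] rv [ 6.000e-04 -3.000e-04  3.666e-01]
```

```bash
python3 nudge.py '[[0.03,-0.02,0.04,0,0,0.18],[0.06,-0.04,0.08,0,0,0.366],[0.079,-0.049,0.11,0,0,0.366],[0.079,-0.049,0.13,0,0,0.366],[0.079,-0.049,0.13,0,0,0.366]]' 0.072 40
python3 - <<'E'
from lab import *
c=snap('wrist','w7')
print(labels(c,.059))
go([.3255,-.3205,.042],-.355)
E
```

```text
clock: 15.25
tcp_pos: [0.3251, -0.3196, 0.1311]
orientation: [-0.001, 0.176, 0.984, 0.001]
wrist_force: [-0.4, 0.8, 0.4]
finger_gap: 0.0723
grip_force: 0.0
[(75, 0.3258, -0.3205, 35.0, 37.0, 69.6, [281.0, 231.9]), (85, 0.3258, -0.3205, 34.4, 36.3, 69.6, [281.0, 231.9]), (95, 0.3259, -0.3205, 33.9, 35.7, 69.6, [281.0, 231.8])]
t 15.3 tcp [ 0.3258 -0.3204  0.1322] j [-0.95  0.17 -0.46  0.95  0.   -0.6 ] F [ 0.4 -0.5  0.3] gap 0.0723
d tool [ 0.0002 -0.0003  0.0902] rv [ 0.0007 -0.0006  0.0006]
```

```bash
python3 nudge.py '[[0,0,0.05,0,0,0],[0,0,0.08,0,0,0],[0,0,0.09,0,0,0],[0,0,0.09,0,0,0]]' 0.072 40
python3 nudge.py '[[0,0,0,0,0,0],[0,0,0,0,0,0],[0,0,0,0,0,0],[0,0,0,0,0,0]]' 0.03 50
python3 nudge.py '[[0,0,-0.02,0,0,0],[0,0,-0.06,0,0,0],[0,0,-0.11,0,0,0],[0,0,-0.11,0,0,0]]'
python3 - <<'E'
from h import *
go([.43,-.0435,.15],.018)
E
```

```text
clock: 15.8
tcp_pos: [0.3263, -0.3216, 0.0427]
orientation: [0.0, 0.177, 0.984, -0.0]
wrist_force: [0.0, 0.5, -0.2]
finger_gap: 0.0719
grip_force: 0.0
clock: 16.3
tcp_pos: [0.3268, -0.3224, 0.0438]
orientation: [0.001, 0.177, 0.984, -0.001]
wrist_force: [1.1, 2.7, 6.7]
finger_gap: 0.0534
grip_force: 54.1
clock: 16.8
tcp_pos: [0.3274, -0.3242, 0.1564]
orientation: [0.003, 0.177, 0.984, -0.003]
wrist_force: [0.4, -0.7, -3.2]
finger_gap: 0.0535
grip_force: 53.6
t 16.8 tcp [ 0.3274 -0.3242  0.1564] j [-0.95  0.14 -0.42  1.   -0.   -0.6 ] F [ 0.4 -0.7 -3.2] gap 0.0535
d tool [0.0017 0.2988 0.0049] rv [-0.0064  0.0062 -0.3738]
```

```bash
python3 - <<'E'
from h import *
go([.4415,-.0432,.10],.018)
E
```

```text
t 16.8 tcp [ 0.3274 -0.3242  0.1564] j [-0.95  0.14 -0.42  1.   -0.   -0.6 ] F [ 0.4 -0.7 -3.2] gap 0.0535
d tool [-0.0086  0.3034  0.0549] rv [-0.0064  0.0062 -0.3738]
```

```bash
python3 nudge.py '[[0,0.05,0,0,0,-0.06],[0,0.1,0,0,0,-0.12],[-0.002,0.15,0,0,0,-0.18],[-0.004,0.2,0,0,0,-0.24],[-0.006,0.25,0,0,0,-0.3],[-0.0086,0.3034,0.03,0,0,-0.374],[-0.0086,0.3034,0.055,0,0,-0.374],[-0.0086,0.3034,0.055,0,0,-0.374]]'
python3 - <<'E'
from lab import *
c=snap('wrist','w8',2,(140,100,420,340))
p,_=st(); z=p[2]-.0438+.059
print(labels(c,z)); go([.4415,-.0432,.0695],.018)
E
```

```text
clock: 17.8
tcp_pos: [0.437, -0.0388, 0.0948]
orientation: [-0.003, -0.01, 1.0, 0.001]
wrist_force: [-0.2, -1.2, -2.4]
finger_gap: 0.0534
grip_force: 54.3
t 17.85 tcp [ 0.438  -0.0396  0.096 ] j [-0.27  0.17 -0.55  0.85 -0.   -0.29] F [-0.5  0.3 -2.1] gap 0.0538
[(75, 0.4344, -0.0403, 36.8, 34.7, 1.1, [280.4, 309.0]), (85, 0.4343, -0.0403, 36.5, 34.6, 1.1, [280.4, 309.1]), (95, 0.4343, -0.0403, 36.3, 34.3, 1.1, [280.4, 309.1])]
t 17.85 tcp [ 0.438  -0.0396  0.096 ] j [-0.27  0.17 -0.55  0.85 -0.   -0.29] F [-0.5  0.3 -2.1] gap 0.0538
d tool [-0.0035 -0.0036  0.0265] rv [ 0.0009 -0.0033  0.0006]
```

View pics/w8.png

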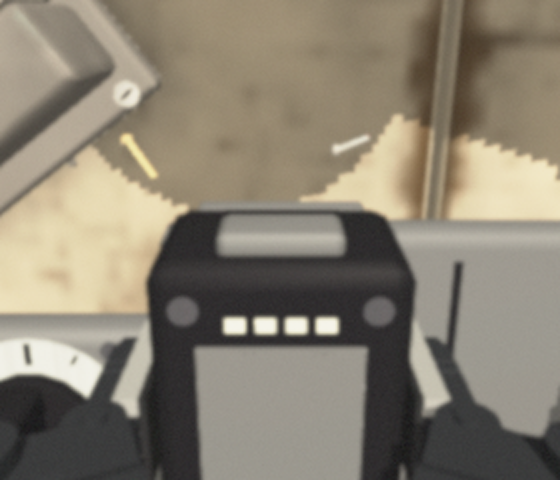

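The pack is held straight (yaw 0.019) and is being lined up in front of bay0. Lower it onto the apron.

```bash
python3 nudge.py '[[-0.006,-0.003,0.015,0,0,0],[-0.006,-0.003,0.024,0,0,0],[-0.006,-0.003,0.0265,0,0,0],[-0.006,-0.003,0.0265,0,0,0]]'
python3 - <<'E'
from lab import *
c=snap('wrist','w9',1)
p,_=st(); print(labels(c,p[2]-.0438+.059)); go([.4445,-.0432,.0695],.018)
E
```

```text
clock: 18.35
tcp_pos: [0.4452, -0.0433, 0.0705]
orientation: [-0.0, -0.009, 1.0, 0.0]
wrist_force: [-0.6, 0.4, -2.3]
finger_gap: 0.0535
grip_force: 54.5
t 18.4 tcp [ 0.4455 -0.0432  0.0707] j [-0.28  0.22 -0.57  0.79  0.   -0.29] F [-0.5  0.4 -2.1] gap 0.0535
[(75, 0.4433, -0.0447, 37.3, 35.1, 1.0, [280.4, 309.0]), (85, 0.4433, -0.0447, 37.0, 34.9, 1.0, [280.3, 309.0]), (95, 0.4434, -0.0447, 36.7, 34.7, 1.0, [280.4, 309.0])]
t 18.4 tcp [ 0.4455 -0.0432  0.0707] j [-0.28  0.22 -0.57  0.79  0.   -0.29] F [-0.5  0.4 -2.1] gap 0.0535
d tool [0.001  0.0001 0.0012] rv [ 0.0001  0.0001 -0.0003]
```

```bash
python3 nudge.py '[[0,0.001,0.001,0,0,0],[-0.01,0.001,0.001,0,0,0],[-0.02,0.001,0.001,0,0,0],[-0.03,0.001,0.001,0,0,0],[-0.03,0.001,0.001,0,0,0]]'
python3 nudge.py '[[-0.008,0,0,0,0,0],[-0.016,0,0,0,0,0],[-0.023,0,0,0,0,0],[-0.023,0,0,0,0,0]]'
python3 - <<'E'
from lab import *
c=snap('wrist','w9',1)
p,_=st(); print(labels(c,p[2]-.0438+.059)[0])
E
```

```text
clock: 19.02
tcp_pos: [0.4768, -0.0416, 0.0697]
orientation: [0.001, -0.009, 1.0, -0.0]
wrist_force: [-0.6, 0.4, -2.9]
finger_gap: 0.0534
grip_force: 54.5
clock: 19.52
tcp_pos: [0.4992, -0.0411, 0.0696]
orientation: [0.0, -0.009, 1.0, -0.0]
wrist_force: [-0.4, 0.0, -2.5]
finger_gap: 0.0532
grip_force: 54.5
t 19.57 tcp [ 0.4986 -0.0411  0.0695] j [-0.24  0.31 -0.44  0.82  0.   -0.26] F [-0.5  0.1 -2.1] gap 0.0533
(75, 0.4976, -0.0426, 37.4, 35.2, 1.0, [280.4, 309.1])
```

```bash
python3 nudge.py '[[-0.003,0,0,0,0,0],[-0.005,0,0,0,0,0],[-0.007,0,0,0,0,0],[-0.008,0,0,0,0,0],[-0.008,0,0,0,0,0]]'
python3 nudge.py '[[0,0,0,0,0,0]]'
```

```text
clock: 20.2
tcp_pos: [0.5045, -0.0408, 0.0692]
orientation: [-0.002, -0.009, 1.0, -0.0]
wrist_force: [-5.8, -0.8, 1.2]
finger_gap: 0.0534
grip_force: 54.9
clock: 20.32
tcp_pos: [0.5045, -0.0408, 0.0692]
orientation: [-0.002, -0.009, 1.0, -0.0]
wrist_force: [-5.4, -0.8, 1.4]
finger_gap: 0.0536
grip_force: 54.9
```

```bash
python3 nudge.py '[[-0.002,0,0,0,0,0],[-0.004,0,0.0005,0,0,0],[-0.004,0,0.001,0,0,0],[-0.004,0,0.001,0,0,0]]'
python3 - <<'E'
from lab import *
c=snap('wrist','w9',1)
p,_=st(); print(labels(c,.084)[0])
E
```

```text
clock: 20.82
tcp_pos: [0.5045, -0.0408, 0.069]
orientation: [-0.005, -0.009, 1.0, -0.0]
wrist_force: [-20.8, -1.9, 18.8]
finger_gap: 0.0537
grip_force: 57.2
t 20.88 tcp [ 0.5045 -0.0408  0.069 ] j [-0.24  0.32 -0.42  0.84 -0.   -0.25] F [-21.5  -2.   18.9] gap 0.0534
(75, 0.503, -0.0422, 37.4, 35.3, 1.0, [280.3, 308.9])
```

```bash
python3 nudge.py '[[0.004,0,-0.001,0,0,0],[0.004,0,-0.001,0,0,0]]'
python3 nudge.py '[[0,0,0,0,0,0],[0,0,0,0,0,0],[0,0,0,0,0,0],[0,0,-0.04,0,0,0],[0,0,-0.09,0,0,0],[0.05,0,-0.13,0,0,0],[0.08,-0.05,-0.16,0,0,0],[0.08,-0.1,-0.18,0,0,0]]' 0.066 40
python3 nudge.py '[[0,-0.06,0,0,0,0],[0.01,-0.12,0,0,0,0],[0.01,-0.12,0,0,0,0],[0.01,-0.12,0,0,0,0]]' 0.075
python3 - <<'E'
from lab import *
c=snap('wrist','w10',800/560)
st(); print(labels(c,.059)); print(labels(c,.084))
E
```

```text
clock: 21.12
tcp_pos: [0.5045, -0.0408, 0.0694]
orientation: [-0.002, -0.009, 1.0, 0.0]
wrist_force: [-7.0, -0.2, 2.8]
finger_gap: 0.0534
grip_force: 54.9
clock: 22.12
tcp_pos: [0.4272, -0.1425, 0.2517]
orientation: [0.001, -0.01, 1.0, -0.0]
wrist_force: [1.3, -0.5, -0.2]
finger_gap: 0.0658
grip_force: 0.0
clock: 22.62
tcp_pos: [0.4203, -0.2625, 0.2494]
orientation: [-0.0, -0.009, 1.0, 0.0]
wrist_force: [-1.3, 1.5, -0.5]
finger_gap: 0.0752
grip_force: 0.0
t 22.68 tcp [ 0.4204 -0.2618  0.2495] j [-0.72  0.16 -0.16  1.25  0.   -0.74] F [ 0.3 -0.1 -0.4] gap 0.0752
[(75, 0.4721, -0.2784, 37.5, 36.2, 76.7, [266.3, 232.2]), (75, 0.5165, -0.0224, 40.7, 38.6, 1.0, [486.2, 270.5]), (85, 0.4721, -0.2784, 36.8, 35.2, 76.7, [266.3, 232.2]), (85, 0.573, 0.0419, 39.3, 29.9, 48.2, [524.9, 313.1]), (85, 0.5164, -0.0224, 40.0, 37.7, 0.9, [486.2, 270.5]), (95, 0.4721, -0.2784, 35.9, 34.5, 76.8, [266.3, 232.1]), (95, 0.5164, -0.0224, 38.7, 36.7, 0.9, [486.2, 270.5])]
[(75, 0.4613, -0.2773, 34.5, 33.3, 76.7, [266.3, 232.2]), (75, 0.502, -0.0419, 37.4, 35.5, 1.0, [486.2, 270.5]), (85, 0.4613, -0.2773, 33.8, 32.4, 76.7, [266.3, 232.2]), (85, 0.5541, 0.0172, 36.1, 27.5, 48.2, [524.9, 313.1]), (85, 0.502, -0.042, 36.8, 34.7, 0.9, [486.2, 270.5]), (95, 0.4612, -0.2773, 33.0, 31.7, 76.8, [266.3, 232.1]), (95, 0.502, -0.042, 35.6, 33.8, 0.9, [486.2, 270.5])]
```

View pics/w10.png

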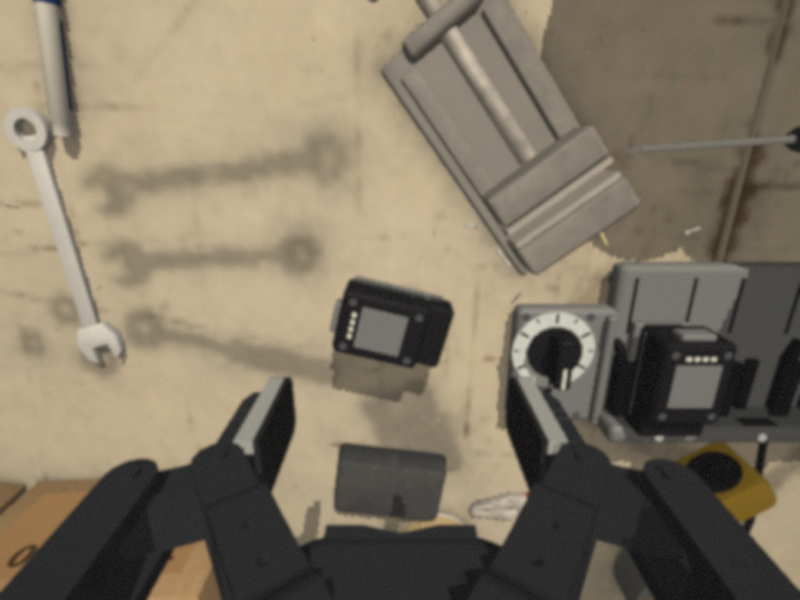

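Flat A is unmoved, label at (381,330) with the rear button on the left at (337,330). The pack in bay0 is home and the dial is at off. Go to flat A.

```bash
python3 -c "
from h import *
go([.4721,-.2784,.13],1.337)"
```

```text
t 22.68 tcp [ 0.4204 -0.2618  0.2495] j [-0.72  0.16 -0.16  1.25  0.   -0.74] F [ 0.3 -0.1 -0.4] gap 0.0752
d tool [-0.0514 -0.0177  0.1194] rv [ 8.0000e-04  3.0000e-04 -1.3184e+00]
```

```bash
python3 nudge.py '[[-0.01,-0.003,0.02,0,0,-0.17],[-0.02,-0.006,0.04,0,0,-0.34],[-0.03,-0.01,0.06,0,0,-0.51],[-0.04,-0.014,0.08,0,0,-0.68],[-0.0514,-0.0177,0.1,0,0,-0.85],[-0.0514,-0.0177,0.12,0,0,-1.02],[-0.0514,-0.0177,0.12,0,0,-1.19],[-0.0514,-0.0177,0.12,0,0,-1.32]]' 0.072 40
python3 nudge.py '[[0,0,0,0,0,0],[0,0,0,0,0,0]]'
python3 - <<'E'
from lab import *
c=snap('wrist','w11',1); print(labels(c,.059)); go([.4721,-.2784,.042],1.337)
E
```

```text
clock: 23.68
tcp_pos: [0.4726, -0.2771, 0.1293]
orientation: [0.0, -0.623, 0.782, 0.001]
wrist_force: [-0.0, 0.2, 0.4]
finger_gap: 0.0718
grip_force: 0.0
clock: 23.92
tcp_pos: [0.4726, -0.2783, 0.1298]
orientation: [0.0, -0.62, 0.785, -0.0]
wrist_force: [0.2, -0.1, -0.4]
finger_gap: 0.0717
grip_force: 0.0
[(75, 0.4724, -0.2784, 37.0, 35.3, 76.6, [281.6, 233.7]), (85, 0.4724, -0.2784, 36.6, 34.9, 76.6, [281.7, 233.6]), (95, 0.4724, -0.2784, 36.1, 34.3, 76.7, [281.7, 233.6])]
t 23.98 tcp [ 0.4725 -0.2786  0.1298] j [-0.68  0.33 -0.24  1.    0.   -2.02] F [0.1 0.2 0.1] gap 0.0719
d tool [-0.0001  0.0004  0.0878] rv [-0.0003  0.      0.0007]
```

```bash
python3 nudge.py '[[0,0,0.05,0,0,0],[0,0,0.08,0,0,0],[0,0,0.088,0,0,0],[0,0,0.088,0,0,0]]' 0.072 40
python3 nudge.py '[[0,0,0,0,0,0],[0,0,0,0,0,0],[0,0,0,0,0,0],[0,0,0,0,0,0]]' 0.03 50
python3 nudge.py '[[0,0,-0.02,0,0,0],[0,0,-0.06,0,0,0],[0,0,-0.11,0,0,0],[0,0,-0.11,0,0,0]]'
python3 - <<'E'
from h import *
go([.441,.0449,.10],.018)
E
```

```text
clock: 24.48
tcp_pos: [0.4723, -0.2793, 0.0418]
orientation: [0.0, -0.62, 0.785, 0.0]
wrist_force: [0.4, 0.6, -0.7]
finger_gap: 0.072
grip_force: 0.0
clock: 24.98
tcp_pos: [0.473, -0.2801, 0.0432]
orientation: [0.0, -0.62, 0.784, -0.001]
wrist_force: [-0.9, 0.5, 5.9]
finger_gap: 0.0535
grip_force: 54.5
clock: 25.48
tcp_pos: [0.4746, -0.2811, 0.156]
orientation: [0.001, -0.62, 0.784, -0.004]
wrist_force: [1.1, 0.3, -3.7]
finger_gap: 0.0531
grip_force: 53.9
t 25.48 tcp [ 0.4746 -0.2811  0.156 ] j [-0.68  0.31 -0.2   1.05  0.   -2.02] F [ 1.1  0.3 -3.7] gap 0.0531
d tool [-0.3097  0.1083  0.0541] rv [-0.0092  0.0022  1.3202]
```

```bash
python3 nudge.py '[[-0.04,0.014,0,0,0,0.17],[-0.08,0.028,0,0,0,0.34],[-0.12,0.042,0,0,0,0.51],[-0.16,0.056,0,0,0,0.68],[-0.2,0.07,0,0,0,0.85],[-0.24,0.084,0,0,0,1.02],[-0.28,0.098,0,0,0,1.19],[-0.31,0.108,0,0,0,1.32]]'
python3 nudge.py '[[0,0,0.03,0,0,0],[0,0,0.052,0,0,0],[0,0,0.052,0,0,0],[0,0,0.052,0,0,0]]'
python3 - <<'E'
from lab import *
c=snap('wrist','w12',1)
p,_=st(); print(labels(c,p[2]-.0432+.059))
E
```

```text
clock: 26.48
tcp_pos: [0.437, 0.049, 0.1503]
orientation: [-0.001, -0.007, 1.0, 0.0]
wrist_force: [0.5, 0.7, -3.7]
finger_gap: 0.0536
grip_force: 54.0
clock: 26.98
tcp_pos: [0.4385, 0.0472, 0.0997]
orientation: [-0.0, -0.009, 1.0, 0.0]
wrist_force: [1.1, 0.4, -3.1]
finger_gap: 0.0533
grip_force: 53.7
t 27.02 tcp [0.439  0.0471 0.1001] j [-0.08  0.17 -0.54  0.86  0.   -0.09] F [ 0.6 -0.7 -3.4] gap 0.0537
[(75, 0.4412, 0.0458, 37.4, 35.1, 1.0, [280.2, 319.6]), (85, 0.4412, 0.0458, 37.2, 34.9, 1.2, [280.2, 319.6]), (95, 0.4412, 0.0458, 36.9, 34.7, 1.0, [280.1, 319.5])]
```

```bash
python3 nudge.py '[[0,-0.0007,0.015,0,0,0],[0,-0.0007,0.026,0,0,0],[0,-0.0007,0.03,0,0,0],[0,-0.0007,0.03,0,0,0]]'
python3 - <<'E'
from lab import *
c=snap('wrist','w13',1)
p,_=st(); print(labels(c,p[2]-.0432+.059)[0])
E
```

```text
clock: 27.52
tcp_pos: [0.4385, 0.0465, 0.0696]
orientation: [-0.0, -0.009, 1.0, 0.0]
wrist_force: [0.5, 1.1, -3.8]
finger_gap: 0.0537
grip_force: 53.9
t 27.57 tcp [0.4387 0.0465 0.0698] j [-0.08  0.21 -0.58  0.78  0.   -0.09] F [ 1.7 -0.2 -4. ] gap 0.0533
(75, 0.4414, 0.0452, 37.5, 35.2, 1.1, [280.2, 319.6])
```

```bash
python3 nudge.py '[[0,0,0.0007,0,0,0],[-0.01,0,0.0007,0,0,0],[-0.02,0,0.0007,0,0,0],[-0.03,0,0.0007,0,0,0],[-0.03,0,0.0007,0,0,0]]'
python3 nudge.py '[[-0.008,0,0,0,0,0],[-0.016,0,0,0,0,0],[-0.023,0,0,0,0,0],[-0.023,0,0,0,0,0]]'
python3 nudge.py '[[-0.003,0,0,0,0,0],[-0.005,0,0,0,0,0],[-0.007,0,0,0,0,0],[-0.009,0,0,0,0,0],[-0.009,0,0,0,0,0]]'
python3 - <<'E'
from lab import *
c=snap('wrist','w14',1)
p,_=st(); print(labels(c,p[2]-.0432+.059)[0])
E
```

```text
clock: 28.2
tcp_pos: [0.47, 0.047, 0.069]
orientation: [0.001, -0.009, 1.0, -0.0]
wrist_force: [0.4, 0.2, -4.5]
finger_gap: 0.0531
grip_force: 53.9
clock: 28.7
tcp_pos: [0.4924, 0.0475, 0.069]
orientation: [0.0, -0.009, 1.0, 0.0]
wrist_force: [0.1, -0.2, -3.3]
finger_gap: 0.0532
grip_force: 53.9
clock: 29.32
tcp_pos: [0.498, 0.0477, 0.0684]
orientation: [-0.002, -0.009, 1.0, -0.0]
wrist_force: [-7.2, 0.3, 1.8]
finger_gap: 0.0532
grip_force: 54.6
t 29.38 tcp [0.498  0.0477 0.0684] j [-0.06  0.31 -0.44  0.82 -0.   -0.08] F [-5.4  0.3  0.2] gap 0.0536
(75, 0.5011, 0.0464, 37.5, 35.3, 1.1, [280.2, 319.5])
```

```bash
python3 nudge.py '[[-0.002,0,0,0,0,0],[-0.004,0,0.0005,0,0,0],[-0.004,0,0.001,0,0,0],[-0.004,0,0.001,0,0,0]]'
python3 nudge.py '[[0.004,0,-0.001,0,0,0],[0.004,0,-0.001,0,0,0]]'
python3 nudge.py '[[0,0,0,0,0,0],[0,0,0,0,0,0],[0,0,0,0,0,0],[0,0,-0.04,0,0,0],[0,0,-0.09,0,0,0],[0.05,-0.02,-0.12,0,0,0],[0.08,-0.06,-0.13,0,0,0],[0.08,-0.11,-0.14,0,0,0]]' 0.066 40
python3 nudge.py '[[0,0,0,0,0,0],[0,0,0,0,0,0]]'
python3 - <<'E'
from lab import *
c=snap('wrist','w15',800/560)
print(labels(c,.084)); snap('top','top2',3.2,(150,190,400,320)); go([.501,-.129,.057],.0)
E
```

```text
clock: 29.88
tcp_pos: [0.498, 0.0478, 0.0684]
orientation: [-0.006, -0.009, 1.0, -0.0]
wrist_force: [-20.1, -1.0, 21.5]
finger_gap: 0.0533
grip_force: 56.8
clock: 30.12
tcp_pos: [0.4979, 0.0478, 0.0686]
orientation: [-0.002, -0.009, 1.0, 0.0]
wrist_force: [-7.3, -0.0, 1.4]
finger_gap: 0.0532
grip_force: 54.6
clock: 31.12
tcp_pos: [0.4209, -0.0638, 0.2099]
orientation: [0.0, -0.01, 1.0, -0.0]
wrist_force: [2.0, -0.4, 1.0]
finger_gap: 0.0659
grip_force: 0.0
clock: 31.38
tcp_pos: [0.4226, -0.0638, 0.2089]
orientation: [0.0, -0.009, 1.0, 0.0]
wrist_force: [-0.3, 0.9, 0.5]
finger_gap: 0.0663
grip_force: 0.0
[(75, 0.497, 0.046, 45.9, 35.2, 1.1, [400.6, 281.7]), (75, 0.4984, -0.0421, 45.9, 36.3, 1.0, [303.4, 284.4]), (85, 0.5021, -0.042, 38.1, 35.8, 1.0, [303.5, 287.3]), (85, 0.5004, 0.0459, 37.8, 34.2, 1.0, [400.2, 284.9]), (95, 0.502, -0.042, 37.5, 35.4, 1.3, [303.5, 287.3]), (95, 0.5006, 0.0449, 37.0, 31.7, 1.0, [398.4, 284.1])]
t 31.48 tcp [ 0.4224 -0.063   0.2085] j [-0.34  0.05 -0.39  1.13  0.   -0.36] F [ 0.4 -0.3 -0.2] gap 0.0662
d tool [-0.0774 -0.0676  0.1514] rv [ 0.0006 -0.0008  0.0193]
```

View pics/top2.png

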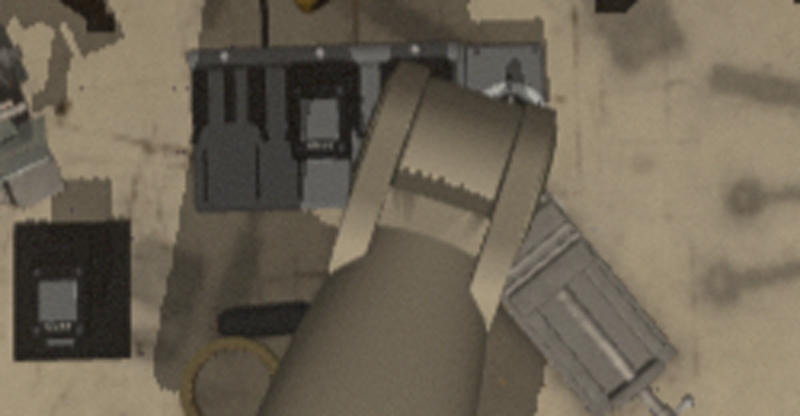

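The top view shows the mat clear at the right, with the charged pack's label at (58,301) and the mat at 14..130 x 222..360. Both flats are in their bays. I check the pack's centring numerically.

```bash
python3 - <<'E'
from lab import *
T=load('top2');t=lambda u,v:(150+u/3.2,190+v/3.2)
print([bp(T,t(*p),.063).round(4) for p in [(38,282),(77,280),(77,320),(39,320)]])
print([o for o in labels(T,.063) if o[2]>.2])
E
```

```text
[array([0.3588, 0.3037, 0.063 ]), array([0.3599, 0.2684, 0.063 ]), array([0.324 , 0.2682, 0.063 ]), array([0.3246, 0.3025, 0.063 ])]
[(75, 0.3387, 0.2865, 44.9, 35.5, 0.4, [167.7, 284.8]), (75, 0.1064, 0.5278, 33.0, 40.5, 19.6, [82.5, 370.2]), (85, 0.3423, 0.2865, 34.9, 34.0, 0.4, [168.1, 284.0]), (95, 0.3419, 0.2866, 31.1, 30.8, 0.9, [167.7, 284.8])]
```

```bash
python3 nudge.py '[[-0.025,-0.022,0.03,0,0,0],[-0.05,-0.045,0.06,0,0,0],[-0.0774,-0.0671,0.09,0,0,0],[-0.0774,-0.0671,0.12,0,0,0],[-0.0774,-0.0671,0.14,0,0,0],[-0.0774,-0.0671,0.1504,0,0,0],[-0.0774,-0.0671,0.1504,0,0,0]]' 0.045 40
python3 nudge.py '[[0,0,0,0,0,0],[0,0,0,0,0,0],[0,0,0,0,0,0],[0,0,0,0,0,0],[0,0,0,0,0,0]]' 0.005 40
python3 -c "
from h import *
go([.501,-.1285,.058],.018); print(env.get_state()['ft_torque'])"
```

```text
clock: 32.35
tcp_pos: [0.5008, -0.1284, 0.0578]
orientation: [-0.001, -0.01, 1.0, 0.0]
wrist_force: [-0.7, 0.2, -0.3]
finger_gap: 0.0451
grip_force: 0.0
clock: 32.98
tcp_pos: [0.5019, -0.1278, 0.0597]
orientation: [0.001, -0.01, 1.0, 0.002]
wrist_force: [0.7, 6.5, 3.9]
finger_gap: 0.0129
grip_force: 39.9
t 32.98 tcp [ 0.5019 -0.1278  0.0597] j [-0.41  0.35 -0.41  0.81  0.   -0.43] F [0.7 6.5 3.9] gap 0.0129
d tool [ 0.0009 -0.0007  0.0017] rv [0.0032 0.0026 0.0014]
[ 1.37814978 -0.14778527 -0.07446127]
```

```bash
python3 nudge.py '[[0,0,-0.001,0,0,0.17],[0,0,-0.001,0,0,0.34],[0,0,-0.001,0,0,0.51],[0,0,-0.001,0,0,0.68],[0,0,-0.001,0,0,0.85],[0,0,-0.001,0,0,1.02],[0,0,-0.001,0,0,1.19],[0,0,-0.001,0,0,1.36]]'
python3 nudge.py '[[0,0,0,0,0,0.17],[0,0,0,0,0,0.34],[0,0,0,0,0,0.51],[0,0,0,0,0,0.66],[0,0,0,0,0,0.736],[0,0,0,0,0,0.736],[0,0,0,0,0,0.736]]'
python3 -c "
from h import *
go([.501,-.1285,.058],.018-2.0944); print(env.get_state()['ft_torque'])"
```

```text
clock: 33.98
tcp_pos: [0.5015, -0.1282, 0.0598]
orientation: [-0.0, 0.623, 0.782, 0.001]
wrist_force: [1.3, 4.5, -2.5]
finger_gap: 0.0131
grip_force: 39.9
clock: 34.85
tcp_pos: [0.5012, -0.1281, 0.0598]
orientation: [-0.001, 0.861, 0.508, 0.001]
wrist_force: [0.9, 5.2, -1.1]
finger_gap: 0.0132
grip_force: 40.1
t 34.85 tcp [ 0.5012 -0.1281  0.0598] j [-0.41  0.35 -0.41  0.81  0.    1.67] F [ 0.9  5.2 -1.1] gap 0.0132
d tool [-0.0005  0.0001  0.0018] rv [-0.0008 -0.0028  0.0002]
[ 1.04518991 -0.13012425 -0.05559645]
```

Release, rise, and return to a viewing pose.

```bash
python3 nudge.py '[[0,0,0,0,0,0],[0,0,0,0,0,0],[0,0,0,0,0,0],[0,0,-0.03,0,0,0],[0,0,-0.08,0,0,0],[0,0,-0.13,0,0,-0.17],[0,0,-0.16,0,0,-0.34],[0,0,-0.16,0,0,-0.51]]' 0.05 40
python3 nudge.py '[[0,0,0,0,0,-0.18],[0,0,0,0,0,-0.36],[0,0,0,0,0,-0.54],[0,0,0,0,0,-0.72],[0,0,0,0,0,-0.9],[0,0,0,0,0,-1.08],[0,0,0,0,0,-1.26],[0,0,0,0,0,-1.44]]'
python3 nudge.py '[[0.05,0,0,0,0,-0.15],[0.09,0.03,0,0,0,-0.15],[0.09,0.06,0,0,0,-0.15],[0.09,0.06,0,0,0,-0.15]]' 0.08
python3 -c "
from h import *
snap('wrist','w16',3.0,(190,160,450,330));st()"
```

```text
clock: 35.85
tcp_pos: [0.5029, -0.1304, 0.2229]
orientation: [0.003, 0.704, 0.71, 0.001]
wrist_force: [0.2, 0.1, -1.2]
finger_gap: 0.0498
grip_force: 0.0
clock: 36.85
tcp_pos: [0.5011, -0.1296, 0.2196]
orientation: [0.0, 0.061, 0.998, -0.0]
wrist_force: [0.7, -0.3, -0.2]
finger_gap: 0.05
grip_force: 0.0
clock: 37.35
tcp_pos: [0.4192, -0.0575, 0.2199]
orientation: [0.0, -0.012, 1.0, -0.0]
wrist_force: [-0.6, -0.3, 0.2]
finger_gap: 0.08
grip_force: 0.0
t 37.4 tcp [ 0.4197 -0.0583  0.2199] j [-0.33  0.03 -0.38  1.16 -0.   -0.35] F [ 0.6 -0.4 -0.6] gap 0.0801
```

View pics/w16.png

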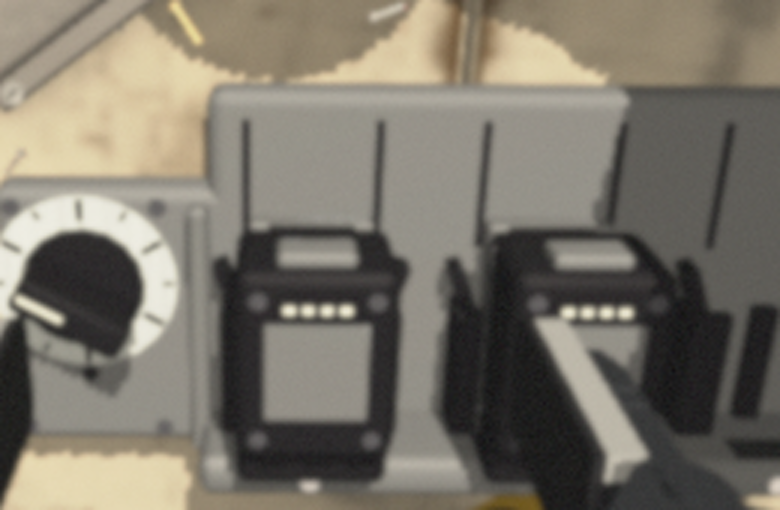

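The pointer line runs (62,322)→(15,298), and both packs are seated. A numeric check of the angle and the flats, then hand in.

```bash
python3 - <<'E'
from lab import *
c=load('w16'); w=lambda u,v:(190+u/3,160+v/3)
a=bp(c,w(63,322),.0565);b=bp(c,w(16,298),.0565); print(a,b,np.degrees(np.arctan2(-(b-a)[1],(b-a)[0])+.018))
print(labels(c,.084))
E
```

```text
[ 0.50172541 -0.12991627  0.0565    ] [ 0.49260927 -0.14587345  0.0565    ] 120.77013947075643
[(75, 0.4986, -0.0423, 46.0, 36.3, 1.2, [295.4, 281.1]), (85, 0.4985, -0.0422, 45.6, 35.6, 1.0, [295.6, 277.9]), (95, 0.5022, -0.0422, 37.5, 35.1, 1.0, [295.4, 283.9])]
```

```bash
python3 -c "
from workcell import env
print(env.hand_in())"
```

```text
the job is handed in; nothing more can be done
None
```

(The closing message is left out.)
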